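# Return the worn sharpening stone

## Robot

A 7-joint arm with a two-finger parallel gripper is mounted at the origin on the work surface. World frame = base frame: x ahead of the robot, y to its left, z up, the work surface at z = 0. Lengths are in m, angles in rad, forces in N, time in s.
With the tool pointing down it reaches from about 0.4 to 0.85 m from the base axis. Payload 4.5 kg.
Tool frame: the origin (TCP) lies on the centre line of the jaws, within the pads' length; the fingertips stand r.tcp_to_tips ahead of it and the grasp point (between the pads) lies 11 mm behind it (r.tcp_to_tips is the distance from the TCP to the fingertips, in m); y points along the fingers, x is the direction in which the jaws open and shut, and the axes are right-handed (so a half turn about y gives the same grasp; the last joint's range is limited). The gripper opens to 88 mm and grips with 3 to 60 N. Pads are 18 mm wide; open, the fingers measure 123 mm over their backs; the gripper's body (75 mm by 187 mm) begins 45 mm behind the grasp point.
Start: joints at [-1.127, 0.689, -0.195, 1.565, 0.157, 0.902, -0.215], TCP at [0.249, 0.573, 0.247] pointing down, gripper open.
Joint ranges: [-3.01, 3.01], [-0.46, 2.08], [-1.47, 1.51], [0.13, 2.56], [-1, 4.14], [0.04, 2.09], [-2.66, 2.66]. Speed limits (rad/s): [2.57, 2.57, 3.14, 3.14, 3.14, 3.14, 3.14].

## Interface

Orientations are given as a unit quaternion [x, y, z, w].
In Python, from plant import r gives the robot as it stands. The module is installed in compiled form; this text tells all that it offers.
- The arm moves only by the shell command python3 -m inch 'ROWS' [OPENING] [FORCE]. ROWS is text: rows parted by semicolons, each of 4 numbers parted by spaces: the shift along the tool's x, y, z in mm, then the turn about the tool's y in degrees. In form: x y z spin; .... A call has 1 to 10 rows; each row is the pose to reach, as a shift and turn from the pose commanded when the call began, along the tool's axes at that moment; what a row does not reach only later rows make up. A row lasts 1/10 s, in which the tool goes at most 50 mm and 8.59 degrees, less where a joint would pass 70% of its speed; a pose out of reach is approached as far as the arm can. A call with a gripper value outside its range is refused whole. OPENING is the gripper command: -1 is shut, 1 is fully open, values between are in proportion, set as the call begins (- or left out, the last holds). The fingers move at their own pace and stop on an object; FORCE is the grip in N (left out, the last holds). Time passes only in rows, so rows that repeat a pose let the fingers close. It gives the time, the measured TCP pose, the force and the opening at its end, in the units of the state.
- r.get_state(): the state, without advancing time (a new reading comes with each control period).
- r.snapshot(name): name is "scene" or "top"; returns a dict with "frame" (400x640x3 uint8, red, green, blue), "intrinsics" (3x3 intrinsics, pixels), "R" (3x3) and "t" (3): a world point X has camera coordinates R X + t. Camera axes: x right, y down, z forward; pixel columns grow to the right and rows downward; lengths in m; the calibration is good to about 2 mm. A picture is of the moment at which its call begins. There is no depth.
- r.finish_job(): hands the job in, once; it reports no verdict.
Trained networks look in the newest picture that a camera, given by its name, has taken for a name from the list of things; names that differ only in an ending like _2 or _b are one class to them, and where a whole thing is asked for, a point or a joint stands for the part that bears it (a point fixed in the world has none). Each returns a list of dicts, best first, with "p" (0 to 1); they miss things now and then, are a little off and sometimes report something else, mostly with a low value. They report only what shows in the picture. A call takes as long as a camera call. They do not tell look-alikes from the thing itself.
- r.trace(camera, name): "region" (400x640 bool, what is visible of it) and "centre" ([row, column] in pixels, amid what is visible of it).
- r.tip_of(camera, name): "centre" ([row, column] in pixels: a listed point, or the origin of a listed thing).
The state is a dict: "clock": time; "q": joint angles; "qd": joint speeds; "joint_torque": joint torques, N m; "tool_pos": TCP position; "eef_rot": TCP orientation; "contact_force": force on the tool from outside, world axes, zero at the start; "moment": the same for the moment, N m; "opening": opening from 0.0 (shut) to 1.0 (fully open).
Only numpy, scipy, OpenCV 4.12 (cv2) and the standard library are available. Lean on these libraries where they do the work, as an engineer would, in place of code of your own. Each camera call takes 0.05 s, during which the arm holds its last target.

## Task

Pull the sharpening stone out of its tight pocket in the wooden case by the end that sticks out, lay it down flat on the cork mat and let go of it. Then take it again across its width and push it lying flat through the slot of the returns box until nothing of it sticks out. Leave the strop paddle in the case and everything else on the bench where it is.

Things in the scene. Friction and masses are not known exactly. Their poses are not given: they have to be found in the camera images.
- stone_center (a point): Centre of the sharpening stone: plain grey rectangular slab, 150 x 14 x 50 mm (its own x, y, z), about 0.22 kg. At the start it stands on its long edge in a case pocket, its lower edge 12 mm above the bench, x pointing into the case, z up; 100 mm is inside and 50 mm stands out of the mouth: outer end 75 mm, mouth 25 mm from this point along -x. Draw it out along its own -x.
- case: Wooden case screwed to the bench, 112 (x) x 170 (y) x 76 mm; origin: centre of underside; +x points from the mouths inward, roughly to the robot's left. Two roofed pockets at y = -40 and +40 mm, 100 mm deep, open at the -x face, hold stone and paddle (which is where varies). A spring leaf clamps each from +y: 10 to 15 N to draw out; 1.5 mm play sideways, 2 mm up.
- paddle_center (a point): The strop paddle in the other pocket: light wooden blade 14 mm thick and 50 mm high, from which a round wooden handle of 16 mm diameter stands about 54 mm out of the case mouth. Point at half its height, 25 mm inside the mouth; same axes as the stone at the start. To be left alone.
- mat: Cork mat fixed on the bench between case and box, 200 x 200 x 3 mm; origin at the centre of its underside, so its top is 3 mm above the bench.
- slot (a point): Centre of the slot mouth on the outer front face of the plywood returns box (fixed, 190 deep x 130 x 95 mm high); +x points into the box, y along the slot, z up. Slot 57 wide (y) x 19 high (z) mm, lower edge 60 mm above the bench, front wall 6 mm. Behind it a level felt floor at the lower edge's height, 178 mm deep, 118 wide, 29 mm high room. Clear top 25.5 mm above this point.
- gouge: Hand tool with wooden handle and steel shank, 200 mm long, lying on the bench beyond the mat. Bystander.
- brush: Wooden bench brush, 200 mm long, lying on the bench beyond the mat. Bystander.
- slab: Round slice of wood, 100 mm across, 28 mm thick, flat on the far side of the bench; origin at the centre of its underside. Bystander.
- offcut: Wooden offcut 90 x 35 x 20 mm on the robot's side of the mat; origin at the centre of its underside. Bystander.
- block: Cork sanding block 70 x 45 x 28 mm on the robot's side of the mat; origin at the centre of its underside. Bystander.
- jar: Glass jar with steel cap, 84 mm across, 140 mm high, on the far side; origin at the centre of its underside. Bystander.
- tin: Round flat steel tin of wax, 84 mm across, 36 mm high, on the left behind the case; origin at the centre of its underside. Bystander.
Mind the look-alikes: they are no part of the job. Leave any orange or purple look-alike of the part that bears stone_center alone.

How it is judged:
On the way, in this order (a step that is already met when the one before it is completed fails the run):
1. the stone has been pulled wholly out of the case (x of stone_center in the frame of case below -0.135 m), for 0.1 s.
2. the stone lies flat on the cork mat, let go ((angle between stone_center's own y axis and vertical below 0.12 rad or angle between stone_center's own y axis and vertical above 3.02159 rad) and contact force between the fingers and stone below 0.1 N and height (world z) of stone_center below 0.0145 m and linear speed of stone below 0.02 m/s and x of stone_center in the frame of mat between -0.1 and 0.1 m and y of stone_center in the frame of mat between -0.1 and 0.1 m), for 0.2 s.
At the end, for the whole second after the job is handed in: The stone lies flat (within 7 degrees) and at rest on the floor inside the returns box, let go, with at most 4 mm of it sticking out of the slot's front face ((angle between stone_center's own y axis and vertical below 0.12 rad or angle between stone_center's own y axis and vertical above 3.02159 rad) and contact force between the fingers and stone below 0.1 N and x of stone_center in the frame of slot between 0.071 and 0.115 m and y of stone_center in the frame of slot between -0.04 and 0.04 m and z of stone_center in the frame of slot between -0.008 and 0.012 m and linear speed of stone below 0.01 m/s); the robot touches nothing.
It fails at once if the strop paddle is moved by more than 15 mm (distance of paddle_center from where it was at the start of the episode above 0.015 m).
It fails at once if another thing on the bench is moved by more than 30 mm (distance of any of gouge, brush, slab, offcut, block, jar, tin from where it was at the start of the episode above 0.03 m).
It also fails if it takes over 72 s, if anything falls off the work surface, if the arm or the gripper's body presses on something with over 40 N, if the wrist force passes 120 N, or if a joint passes its speed limit or range.

## Working session

There is one attempt and no reset: what is moved stays moved. The work goes in short steps, Python scripts to look and compute and a shell command to move; the robot and the scene stay as the last step left them, time stands still between calls to the robot, and variables do not carry over. Pictures are saved under pics/ and viewed, and the job is handed in when it is done.

```bash
mkdir -p pics; cat > h.py <<'E'
from plant import r
import numpy as np, cv2
from scipy.spatial.transform import Rotation as Ro
def snap(c,name=None):
    s=r.snapshot(c)
    if name: cv2.imwrite('pics/'+name+'.png',cv2.cvtColor(s['frame'],cv2.COLOR_RGB2BGR))
    return s
def proj(s,X):
    p=s['intrinsics']@(s['R']@np.asarray(X,float)+s['t']); return p[:2]/p[2]  # col,row
def back(s,rc,z):
    d=s['R'].T@np.linalg.solve(s['intrinsics'],[rc[1],rc[0],1.]); o=-s['R'].T@s['t']
    return o+d*(z-o[2])/d[2]
def tri(ss,rcs):
    A=[];b=[]
    for s,rc in zip(ss,rcs):
        d=s['R'].T@np.linalg.solve(s['intrinsics'],[rc[1],rc[0],1.]); d/=np.linalg.norm(d); o=-s['R'].T@s['t']
        P=np.eye(3)-np.outer(d,d); A.append(P); b.append(P@o)
    x=np.linalg.lstsq(np.vstack(A),np.hstack(b),rcond=None)[0]
    return x
E
python3 - <<'E'
from h import *
np.set_printoptions(precision=4,suppress=True)
a=snap('scene','scene0'); b=snap('top','top0')
for s in (a,b): print(-s['R'].T@s['t'], s['R'][2])
for n in ['stone_center','paddle_center','case','mat','slot','gouge','brush','slab','offcut','block','jar','tin']:
    A=r.tip_of('scene',n);B=r.tip_of('top',n)
    print(n,[(np.round(k['centre'],1),round(k['p'],2)) for k in A],[(np.round(k['centre'],1),round(k['p'],2)) for k in B])
    if A and B: print('   ',tri([a,b],[A[0]['centre'],B[0]['centre']]))
st=r.get_state(); print(st['clock'],st['tool_pos'],st['eef_rot'],st['opening'],r.tcp_to_tips); print(Ro.from_quat(st['eef_rot']).as_matrix())
E
```

```text
[1.5307 0.2308 0.7343] [-0.8483 -0.0337 -0.5285]
[0.3617 0.2165 1.2296] [ 0.1169 -0.0015 -0.9931]
stone_center [(array([183.1, 324.4]), 0.92), (array([208.3, 336.5]), 0.83), (array([188. , 450.4]), 0.77), (array([171. , 364.1]), 0.65)] [(array([285.2, 271.7]), 0.88), (array([255.4, 319.9]), 0.75), (array([247. , 191.8]), 0.74), (array([200.8, 302.1]), 0.58), (array([176.9, 373.6]), 0.54)]
    [ 0.2157  0.2914 -0.0028]
paddle_center [(array([226., 341.]), 0.45)] [(array([176.4, 303.2]), 0.47)]
    [0.5624 0.2628 0.0357]
case [(array([227.3, 350.9]), 0.56), (array([225.5, 339.9]), 0.29)] [(array([193.6, 294.8]), 0.89)]
    [ 0.5106  0.2948 -0.0061]
mat [(array([232.9, 254.8]), 0.89)] [(array([177.5, 373.3]), 0.81), (array([195.8, 443.2]), 0.42)]
    [0.559  0.0149 0.0019]
slot [(array([198.5, 195.5]), 0.75)] [(array([224.1, 392. ]), 0.7), (array([197.4, 444.9]), 0.67)]
    [ 0.4195 -0.1153  0.0301]
gouge [(array([274.9, 285.6]), 0.65)] [(array([128.2, 344.7]), 0.51)]
    [ 0.7345  0.1157 -0.0012]
brush [(array([272. , 162.4]), 0.96)] [(array([129.4, 438.8]), 0.81)]
    [ 0.7243 -0.2162 -0.0094]
slab [(array([281.9, 340.4]), 0.6)] [(array([125.5, 299. ]), 0.77)]
    [ 0.7502  0.2672 -0.007 ]
offcut [(array([208. , 280.3]), 0.7)] [(array([222.9, 357.9]), 0.55)]
    [ 0.4057  0.0733 -0.0079]
block [(array([207.3, 248.5]), 0.72), (array([210.6, 284. ]), 0.32), (array([225.4, 350.8]), 0.29)] [(array([224.1, 393.4]), 0.59)]
    [ 0.3981 -0.0413 -0.0116]
jar [(array([290.9, 215.5]), 0.74)] [(array([117.4, 389.5]), 0.6)]
    [ 0.7776 -0.0545 -0.0224]
tin [(array([206.8, 393.2]), 0.6)] [(array([227.3, 250.8]), 0.55)]
    [ 0.3994  0.4414 -0.0003]
1.3 [0.249  0.5733 0.2467] [-0.5912 -0.3879  0.3878  0.5913] 1.002015631879339 0.008
[[ 0.3983  0.     -0.9172]
 [ 0.9172  0.0001  0.3983]
 [ 0.0001 -1.      0.    ]]
```

View images.

```bash
python3 - <<'E'
import cv2
for n in ('scene0','top0'):
    i=cv2.imread(f'pics/{n}.png'); print(i.shape)
i=cv2.imread('pics/top0.png')[110:320,170:480]; cv2.imwrite('pics/top0c.png',cv2.resize(i,None,fx=2.55,fy=2.55,interpolation=cv2.INTER_CUBIC))
i=cv2.imread('pics/scene0.png')[140:300,140:460]; cv2.imwrite('pics/scene0c.png',cv2.resize(i,None,fx=2.5,fy=2.5,interpolation=cv2.INTER_CUBIC))
E
```

```text
(400, 640, 3)
(400, 640, 3)
```

View pics/top0c.png

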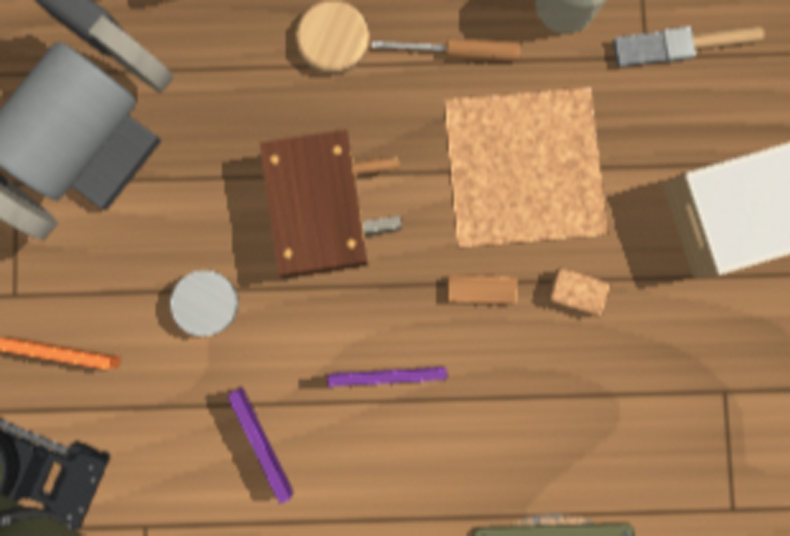

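View pics/scene0c.png

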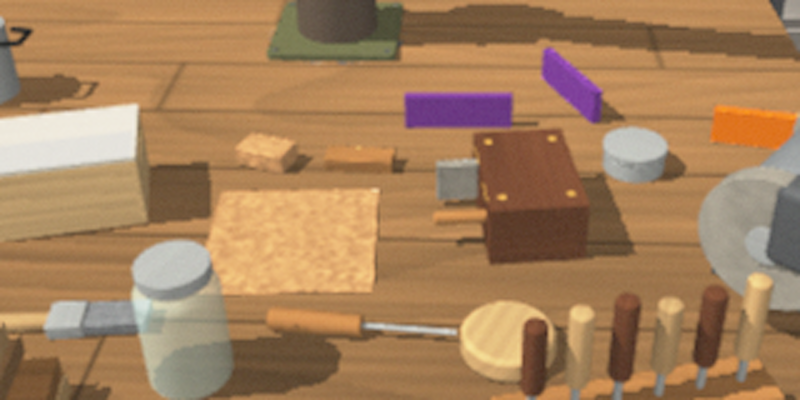

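View pics/top0.png

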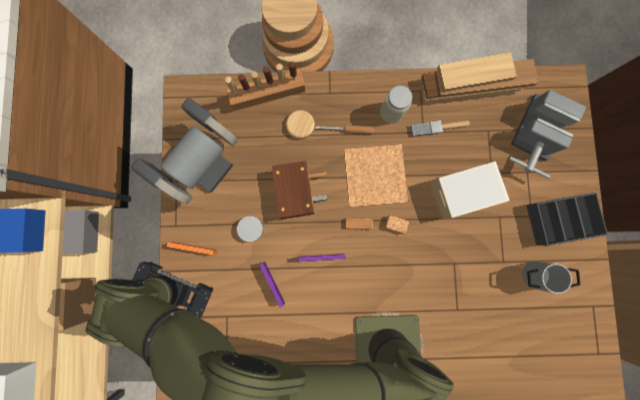

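```bash
cat > fit.py <<'E'
from h import *
from scipy.optimize import minimize
from scipy.spatial import ConvexHull
np.set_printoptions(precision=4,suppress=True)
def boxc(x,y,yaw,L,W,z0,z1):
    c,s=np.cos(yaw),np.sin(yaw)
    return np.array([[x+c*a-s*b,y+s*a+c*b,z] for a in(-L/2,L/2) for b in(-W/2,W/2) for z in(z0,z1)])
def mask(s,P):
    q=np.array([proj(s,p) for p in P]).astype(np.float32)
    h=cv2.convexHull(q)
    m=np.zeros((1600,2560),np.uint8)
    cv2.fillConvexPoly(m,np.round((h+0.5)*4*16-8).astype(np.int32),255,shift=4)
    return cv2.resize(m,(640,400),interpolation=cv2.INTER_AREA)/255.
def fit(pairs,x0,L,W,z0,z1):
    def f(p):
        P=boxc(p[0],p[1],p[2],L,W,z0,z1)
        return sum(1-(np.minimum(mask(s,P),g)).sum()/np.maximum(mask(s,P),g).sum() for s,g in pairs)
    o=minimize(f,x0,method='Nelder-Mead',options=dict(initial_simplex=np.array([x0]+[np.array(x0)+d for d in np.diag([.02,.02,.1])]),xatol=1e-4,fatol=1e-4,maxiter=250))
    return o.x,o.fun
E
python3 - <<'E'
from fit import *
a=snap('scene'); b=snap('top')
tr=lambda c,n:[(k['region'].astype(float),k['p'],np.round(k['centre'])) for k in r.trace(c,n)]
C=tr('scene','case'),tr('top','case'); M=tr('scene','mat'),tr('top','mat')
S=tr('scene','stone_center'),tr('top','stone_center')
P=tr('scene','paddle_center'),tr('top','paddle_center')
for k in (C,M,S,P): print([[(q[1],q[2],q[0].sum()) for q in j] for j in k])
np.savez('reg.npz',**{f'{n}{i}{j}':q[0] for n,K in zip('CMSP',(C,M,S,P)) for i,l in enumerate(K) for j,q in enumerate(l)})
print('case top',fit([(b,C[1][0][0])],[.51,.29,1.7],.112,.17,0,.076))
print('case scene',fit([(a,C[0][0][0])],[.51,.29,1.7],.112,.17,0,.076))
print('case both',fit([(a,C[0][0][0]),(b,C[1][0][0])],[.51,.29,1.7],.112,.17,0,.076))
print('mat top',fit([(b,M[1][0][0])],[.55,.015,1.6],.2,.2,0,.003))
print('mat both',fit([(a,M[0][0][0]),(b,M[1][0][0])],[.55,.015,1.6],.2,.2,0,.003))
# box: white top
f=b['frame'].astype(int); m=((f.min(2)>195)).astype(np.uint8); m[:, :400]=0;m[:,530:]=0;m[:150]=0;m[230:]=0
n,l,st,ce=cv2.connectedComponentsWithStats(m); i=1+np.argmax(st[1:,4]); m=(l==i).astype(float); print(st[i])
print('box toponly',fit([(b,m)],[.47,-.25,-1.3],.19,.13,.0949,.095))
E
```

```text
[[], [(0.69, array([192., 292.]), np.float64(1962.0))]]
[[(0.98, array([236., 262.]), np.float64(2591.0))], [(0.92, array([178., 373.]), np.float64(3364.0))]]
[[(0.88, array([188., 444.]), np.float64(419.0)), (0.73, array([183., 322.]), np.float64(686.0)), (0.58, array([169., 367.]), np.float64(354.0)), (0.5, array([210., 324.]), np.float64(240.0))], [(0.88, array([286., 273.]), np.float64(336.0)), (0.72, array([258., 322.]), np.float64(243.0)), (0.67, array([199., 316.]), np.float64(94.0))]]
[[(0.58, array([229., 324.]), np.float64(89.0))], [(0.57, array([176., 316.]), np.float64(90.0))]]
case top (array([0.5162, 0.2953, 1.7044]), np.float64(0.030403706023281907))Traceback (most recent call last):
  File "<stdin>", line 10, in <module>
IndexError: list index out of range
```

```bash
python3 - <<'E'
from fit import *
a=snap('scene'); b=snap('top')
g=np.load('reg.npz')
pc,_=fit([(b,g['C10'])],[.51,.29,1.7],.112,.17,0,.076); print('case',pc,_)
# retry scene via colour: dark red-brown
print('mat top',fit([(b,g['M10'])],[.55,.015,1.6],.2,.2,0,.003)); print('mat both',fit([(a,g['M00']),(b,g['M10'])],[.55,.015,1.6],.2,.2,0,.003))
f=b['frame'].astype(int); m=((f.min(2)>195)).astype(np.uint8); m[:, :400]=0;m[:,530:]=0;m[:150]=0;m[230:]=0
n,l,st,ce=cv2.connectedComponentsWithStats(m); i=1+np.argmax(st[1:,4]); m=(l==i).astype(float); print(st[i])
pb,e=fit([(b,m)],[.47,-.25,-1.3],.19,.13,.0949,.095); print('box',pb,e)
u=np.array([np.cos(pb[2]),np.sin(pb[2])]); print('slot from box',pb[:2]-.095*u, 'proj top/scene',[proj(s,[*(pb[:2]-.095*u),.0695])[::-1] for s in(b,a)])
print([(k['centre'],k['p']) for c in('scene','top') for k in r.tip_of(c,'slot')])
# stone end: 50 mm standing out; fit both
u=np.array([np.cos(pc[2]),np.sin(pc[2])]); v=np.array([-u[1],u[0]])
for y in(-.04,.04):
    e=pc[:2]-u*(.056+.025)+v*y; print('pocket',y,'protruding mid',e,[proj(s,[*e,.037])[::-1] for s in(a,b)])
print('stone both',fit([(a,g['S03']),(b,g['S12'])],[e[0]-.07,e[1],pc[2]],.05,.014,.012,.062))
print('stone both',fit([(b,g['S12'])],[e[0]-.07,e[1],pc[2]],.05,.014,.012,.062))
st=r.get_state();print(st['clock'])
# sharp crops
for s,n,(r0,r1,c0,c1) in((b,'top',(150,235,260,340)),(a,'scene',(180,260,280,400))):
    im=cv2.cvtColor(s['frame'],cv2.COLOR_RGB2BGR)[r0:r1,c0:c1]; k=6
    im=cv2.resize(im,None,fx=k,fy=k,interpolation=cv2.INTER_CUBIC)
    for P,col in((boxc(*pc,.112,.17,0,.076),(0,255,0)),):
        q=cv2.convexHull(np.array([((proj(s,p)-[c0,r0])+.5)*k for p in P]).astype(np.int32)); cv2.polylines(im,[q],True,col,1)
    cv2.imwrite(f'pics/cr_{n}.png',im)
E
```

```text
case [0.5162 0.2953 1.7044] 0.030403706023281907
mat top (array([0.5649, 0.0154, 1.6275]), np.float64(0.025901093513039042))
mat both (array([0.5663, 0.0153, 1.6296]), np.float64(0.12356269851929813))
[ 440  162   69   55 2353]
box [ 0.4995 -0.2764 -1.3016] 0.05941379434675387
slot from box [ 0.4742 -0.1848] proj top/scene [array([198.2395, 442.3059]), array([198.2289, 195.9856])]
[([225.4, 342.3], 0.58), ([197.7, 193.2], 0.57), ([209.3, 284.9], 0.52), ([199.0, 443.5], 0.82), ([177.2, 376.1], 0.37), ([224.7, 251.8], 0.18)]
pocket -0.04 protruding mid [0.5666 0.2203] [array([226.2604, 325.7527]), array([174.7547, 315.2766])]
pocket 0.04 protruding mid [0.4873 0.2097] [array([211.1456, 322.7045]), array([198.4063, 319.1121])]
stone both (array([0.4867, 0.2101, 1.6953]), np.float64(0.31016362218888893))
stone both (array([0.4173, 0.2097, 1.7044]), np.float64(1.0))
2.0
```

View pics/cr_top.png

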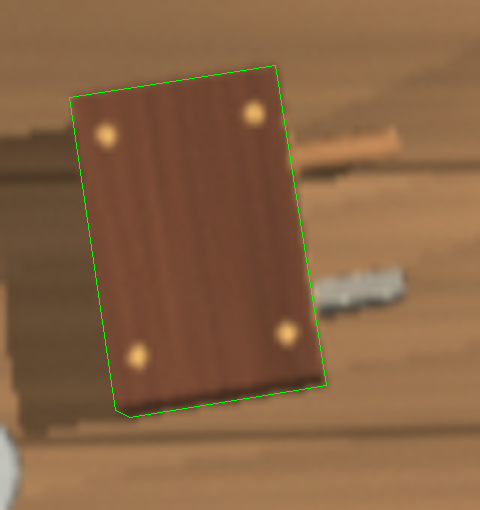

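View pics/cr_scene.png

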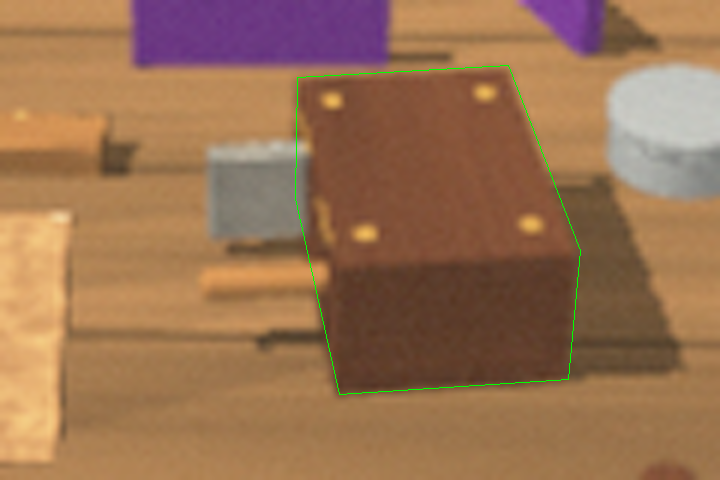

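```bash
python3 -m inch '-24 0 -36 6; -48 0 -73 12; -72 0 -110 18; -96 0 -146 24; -120 0 -182 30; -144 0 -219 36; -168 0 -255 42; -193 0 -292 48; -217 0 -328 54; -241 0 -365 59' 0 60; python3 - <<'E'
from fit import *
s=r.get_state(); M=Ro.from_quat(s['eef_rot']).as_matrix(); print(s['clock'],s['q'])
E
```

```text
clock: 3.0
tool_pos: [0.4885, 0.2055, 0.247]
eef_rot: [-0.705, -0.045, 0.045, 0.706]
contact_force: [0.1, 1.4, 0.1]
opening: 0.499
3.0 [-0.518   0.5626  0.0528  1.86   -0.0432  0.7195 -0.3132]
```

```bash
cat >> h.py <<'E'
def delta(T,yaw=None):
    s=r.get_state(); M=Ro.from_quat(s['eef_rot']).as_matrix(); p=np.array(s['tool_pos'])
    d=M.T@(np.array(T)-p)*1000
    a=np.degrees(np.arctan2(M[1,0],M[0,0]))
    print('clock',s['clock'],'pos',p,'yaw',round(a,2),'delta mm',np.round(d,1),'spin',None if yaw is None else round(a-yaw,2),'F',np.round(s['contact_force'],1),'open',s['opening'])
E
python3 -m inch '0 45 0 0; 0 90 0 0; 0 130 0 0;0 130 0 0; 0 130 0 0'
python3 - <<'E'
from fit import *
delta([.4877,.207,.031],7.65)
b=snap('top'); a=snap('scene')
for s,n,(r0,r1,c0,c1) in((b,'top',(150,235,260,340)),(a,'scene',(160,240,270,390))):
    im=cv2.cvtColor(s['frame'],cv2.COLOR_RGB2BGR)[r0:r1,c0:c1]
    cv2.imwrite(f'pics/g1_{n}.png',cv2.resize(im,None,fx=6,fy=6,interpolation=cv2.INTER_CUBIC))
E
```

```text
clock: 3.5
tool_pos: [0.4878, 0.2069, 0.1171]
eef_rot: [0.706, 0.046, -0.047, -0.706]
contact_force: [-0.2, 1.0, 0.8]
opening: 0.501
clock 3.5 pos [0.4878 0.2069 0.1171] yaw 7.53 delta mm [-0.1 86.1  0.1] spin -0.12 F [-0.2  1.   0.8] open 0.5011189316825052
```

View pics/g1_scene.png

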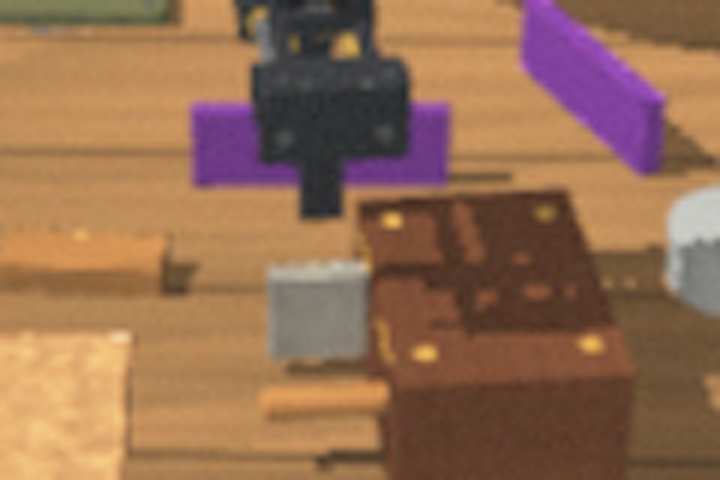

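View pics/g1_top.png

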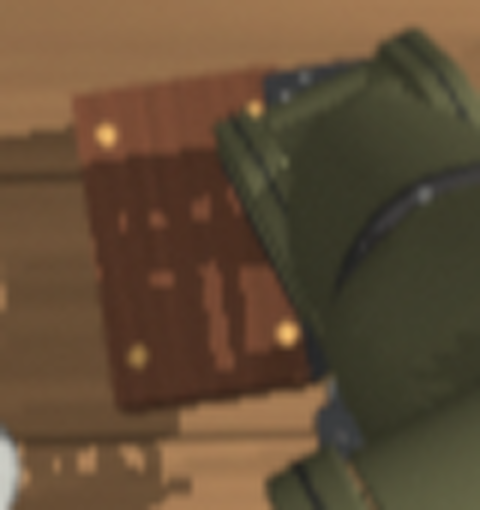

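```bash
python3 -m inch '0 30 0 0; 0 60 0 0; 0 86 0 0; 0 86 0 0;0 86 0 0;0 86 0 0'; python3 -m inch '0 0 0 0;0 0 0 0;0 0 0 0;0 0 0 0;0 0 0 0;0 0 0 0' -1 50
python3 - <<'E'
from fit import *
delta([.4877,.207,.031],7.65)
a=snap('scene')
for s,n,(r0,r1,c0,c1) in ((a,'scene',(160,240,270,390)),):
    im=cv2.cvtColor(s['frame'],cv2.COLOR_RGB2BGR)[r0:r1,c0:c1]
    cv2.imwrite(f'pics/g2_{n}.png',cv2.resize(im,None,fx=6,fy=6,interpolation=cv2.INTER_CUBIC))
E
```

```text
clock: 4.2
tool_pos: [0.4892, 0.2074, 0.0329]
eef_rot: [-0.705, -0.048, 0.045, 0.706]
contact_force: [0.6, -0.2, -0.5]
opening: 0.501
clock: 4.8
tool_pos: [0.49, 0.2072, 0.0311]
eef_rot: [-0.705, -0.048, 0.045, 0.706]
contact_force: [4.9, 0.3, 1.0]
opening: 0.151
clock 4.8 pos [0.49   0.2072 0.0311] yaw 7.47 delta mm [-2.3  0.1  0.1] spin -0.18 F [4.9 0.3 1. ] open 0.15097501809109096
```

View pics/g2_scene.png

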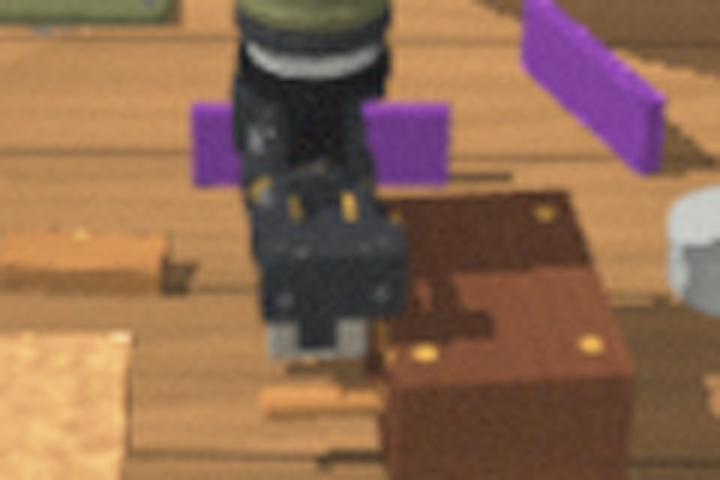

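```bash
python3 -m inch '2 0 0 0;2 0 0 0; 2 0 -4 0; 2 0 -8 0;2 0 -12 0;2 0 -16 0;2 0 -20 0;2 0 -20 0' - 60;python3 - <<'E'
from fit import *
delta([.4877,.207,.031],7.65)
s=r.trace('scene','x') if 0 else snap('scene')
print([(k['centre'],k['p']) for k in r.trace('scene','stone_center')])
E
```

```text
clock: 5.65
tool_pos: [0.492, 0.1922, 0.0308]
eef_rot: [-0.703, -0.048, 0.047, 0.708]
contact_force: [0.8, 9.7, 1.3]
opening: 0.151
clock 5.65 pos [0.492  0.1922 0.0308] yaw 7.74 delta mm [-2.2 -0.1 15.2] spin 0.09 F [0.8 9.7 1.3] open 0.1505803441132723
[([189.1, 446.1], 0.79), ([183.4, 336.5], 0.61), ([172.1, 369.0], 0.59)]
```

```bash
python3 -m inch '0 0 -10 0;0 0 -20 0;0 0 -30 0;0 0 -40 0;0 0 -50 0;0 0 -60 0;0 0 -70 0;0 0 -80 0;0 0 -90 0;0 0 -95 0';python3 - <<'E'
from fit import *
delta([.4877,.207,.031],7.65)
a=snap('scene','p1')
im=cv2.cvtColor(a['frame'],cv2.COLOR_RGB2BGR)[160:240,270:390]
cv2.imwrite(f'pics/p1_c.png',cv2.resize(im,None,fx=6,fy=6,interpolation=cv2.INTER_CUBIC))
E
```

```text
clock: 6.75
tool_pos: [0.5037, 0.0905, 0.0303]
eef_rot: [0.706, 0.045, -0.047, -0.705]
contact_force: [0.2, 0.2, -3.4]
opening: 0.154
clock 6.75 pos [0.5037 0.0905 0.0303] yaw 7.41 delta mm [ -0.8  -0.9 117.6] spin -0.24 F [ 0.2  0.2 -3.4] open 0.1543175669640698
```

View pics/p1_c.png

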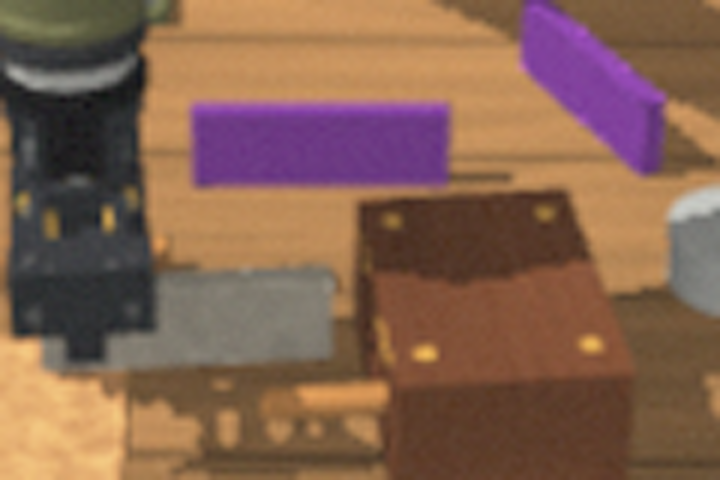

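```bash
python3 -m inch '0 -12 0 0; 6 -12 -25 0; 12 -12 -50 0; 20 -12 -75 0;26 -12 -100 0;32 -12 -123 0;32 -12 -123 0;32 -2 -123 0;32 2 -123 0;32 5 -123 0';python3 - <<'E'
from fit import *
delta([.552,-.0275,.0213],7.5)
a=snap('scene','p2')
im=cv2.cvtColor(a['frame'],cv2.COLOR_RGB2BGR)[160:280,200:380]
cv2.imwrite(f'pics/p2_c.png',cv2.resize(im,None,fx=4,fy=4,interpolation=cv2.INTER_CUBIC))
E
```

```text
clock: 7.8
tool_pos: [0.5517, -0.0228, 0.025]
eef_rot: [-0.705, -0.047, 0.048, 0.706]
contact_force: [-0.0, 0.1, -2.1]
opening: 0.152
clock 7.8 pos [ 0.5517 -0.0228  0.025 ] yaw 7.66 delta mm [-0.3  3.7 -4.7] spin 0.16 F [-0.   0.1 -2.1] open 0.15175094229881628
```

View pics/p2_c.png

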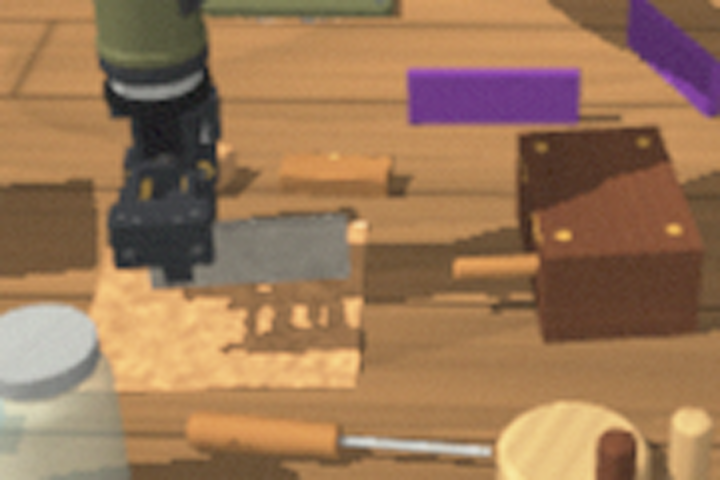

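```bash
python3 -m inch '0 1 0 0;0 2 0 0;0 3 0 0;0 3 0 0;0 3 0 0'; python3 -m inch '0 1 0 0;0 2 0 0;0 2 0 0;0 2 0 0'
```

```text
clock: 8.35
tool_pos: [0.5527, -0.0247, 0.0228]
eef_rot: [-0.706, -0.046, 0.046, 0.706]
contact_force: [-0.0, -1.1, -2.1]
opening: 0.154
clock: 8.75
tool_pos: [0.5528, -0.0248, 0.0221]
eef_rot: [0.706, 0.047, -0.046, -0.706]
contact_force: [-2.6, 0.2, 10.4]
opening: 0.158
```

```bash
python3 -m inch '0 -1 0 0;0 -1 0 0' - 10; python3 -m inch '0 -1 0 0;0 -1 0 0;0 -1 0 0;0 -1 0 0' 0 ;python3 - <<'E'
from fit import *
delta([.552,-.0275,.0213],7.5)
a=snap('scene','p3')
im=cv2.cvtColor(a['frame'],cv2.COLOR_RGB2BGR)[160:280,200:380]
cv2.imwrite(f'pics/p3_c.png',cv2.resize(im,None,fx=4,fy=4,interpolation=cv2.INTER_CUBIC))
E
```

```text
clock: 8.95
tool_pos: [0.553, -0.0247, 0.0221]
eef_rot: [0.706, 0.047, -0.046, -0.706]
contact_force: [-0.1, 0.1, 4.8]
opening: 0.157
clock: 9.35
tool_pos: [0.5526, -0.0246, 0.0226]
eef_rot: [-0.706, -0.046, 0.046, 0.706]
contact_force: [0.2, -0.3, -0.7]
opening: 0.487
clock 9.35 pos [ 0.5526 -0.0246  0.0226] yaw 7.52 delta mm [-1.   1.3 -2.8] spin 0.02 F [ 0.2 -0.3 -0.7] open 0.4869662425762324
```

View pics/p3_c.png

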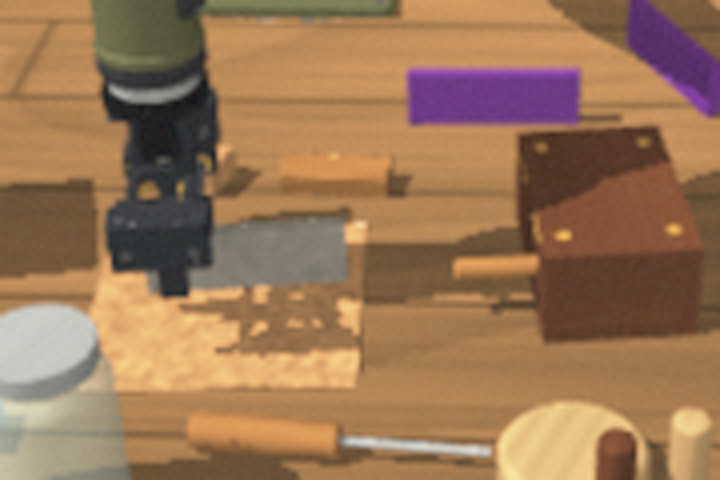

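```bash
python3 -m inch '0 -30 0 0;0 -60 0 0;0 -80 0 0;-20 -80 25 0;-42 -80 50 0;-42 -80 50 0' -; python3 -m inch '0 0 0 0;0 20 0 0;0 40 0 0;0 55 0 0;0 55 0 0;0 55 0 0' -1;python3 - <<'E'
from fit import *
delta([.552,-.0275,.0213],7.5)
a=snap('scene','p4')
im=cv2.cvtColor(a['frame'],cv2.COLOR_RGB2BGR)[160:280,200:380]
cv2.imwrite(f'pics/p4_c.png',cv2.resize(im,None,fx=4,fy=4,interpolation=cv2.INTER_CUBIC))
E
```

```text
clock: 10.0
tool_pos: [0.5004, 0.0228, 0.1028]
eef_rot: [-0.705, -0.047, 0.05, 0.706]
contact_force: [-0.2, -0.8, -0.4]
opening: 0.499
clock: 10.6
tool_pos: [0.5051, 0.0186, 0.0477]
eef_rot: [0.706, 0.046, -0.046, -0.705]
contact_force: [0.5, -0.1, 0.0]
opening: 0.003
clock 10.6 pos [0.5051 0.0186 0.0477] yaw 7.45 delta mm [ 40.5  26.4 -51.8] spin -0.05 F [ 0.5 -0.1  0. ] open 0.0034216865939478112
```

View pics/p4_c.png

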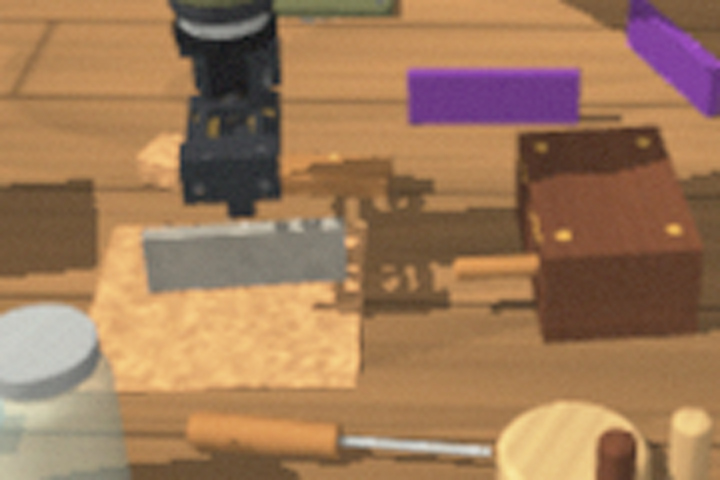

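```bash
python3 -m inch '8 0 0 0;13 0 0 0;18 0 0 0;23 0 0 0;28 0 0 0;33 0 0 0;38 0 0 0;43 0 0 0;46 0 0 0;46 0 0 0'; python3 -m inch '0 0 0 0;0 0 0 0';python3 - <<'E'
from fit import *
delta([.552,-.0275,.0213],7.5)
a=snap('scene','p5')
im=cv2.cvtColor(a['frame'],cv2.COLOR_RGB2BGR)[160:280,200:380]
cv2.imwrite(f'pics/p5_c.png',cv2.resize(im,None,fx=4,fy=4,interpolation=cv2.INTER_CUBIC))
E
```

```text
clock: 11.65
tool_pos: [0.5506, 0.0255, 0.0477]
eef_rot: [-0.706, -0.047, 0.046, 0.706]
contact_force: [-0.3, -0.7, -0.1]
opening: 0.01
clock: 11.85
tool_pos: [0.5497, 0.0254, 0.0477]
eef_rot: [0.706, 0.046, -0.047, -0.706]
contact_force: [-0.3, 0.3, 0.1]
opening: 0.006
clock 11.85 pos [0.5497 0.0254 0.0477] yaw 7.52 delta mm [ -4.6  26.4 -52.7] spin 0.02 F [-0.3  0.3  0.1] open 0.005680678910540386
```

View pics/p5_c.png

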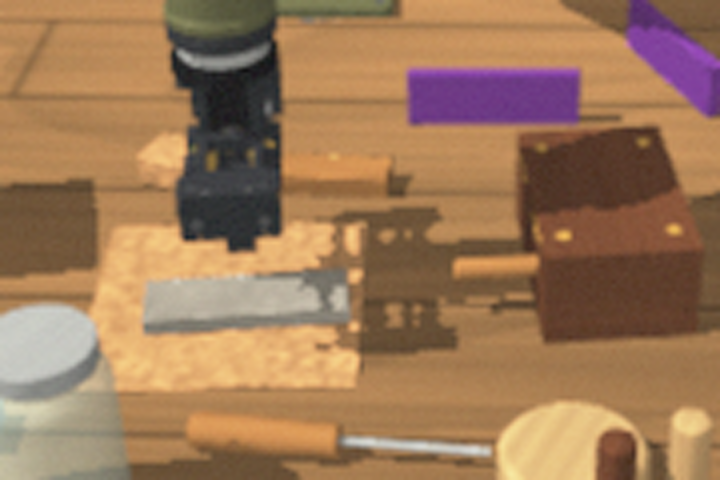

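```bash
python3 -m inch '0 -30 0 0;-20 -60 0 0;-60 -100 0 0;-100 -130 0 0;-140 -150 0 0;-140 -150 0 0' 0.7;python3 - <<'E'
from fit import *
a=snap('scene','p6'); b=snap('top','p6t')
A=r.trace('scene','stone_center');B=r.trace('top','stone_center')
print([(k['centre'],k['p'],k['region'].sum()) for k in A],[(k['centre'],k['p'],k['region'].sum()) for k in B])
x0=[.585,.025,1.70]
pk=lambda s,L:min(L,key=lambda k:np.linalg.norm(np.array(k['centre'])-proj(s,[*x0[:2],.01])[::-1]))['region'].astype(float)
try: print('scene',fit([(a,pk(a,A))],x0,.15,.05,.003,.017))
except Exception as e: print(e)
try: print('top',fit([(b,pk(b,B))],x0,.15,.05,.003,.017))
except Exception as e: print(e)
E
```

```text
clock: 12.5
tool_pos: [0.4048, 0.0056, 0.1997]
eef_rot: [0.706, 0.044, -0.048, -0.705]
contact_force: [0.9, 0.1, 0.3]
opening: 0.528
[([191.4, 444.4], 0.91, np.int64(452)), ([183.3, 324.0], 0.86, np.int64(635)), ([171.8, 367.3], 0.8, np.int64(304)), ([234.0, 261.5], 0.6, np.int64(747))] [([284.8, 273.2], 0.8, np.int64(309)), ([256.5, 318.5], 0.62, np.int64(182)), ([170.6, 368.9], 0.61, np.int64(641)), ([247.1, 190.9], 0.53, np.int64(212))]
scene (array([0.5798, 0.0321, 1.6803]), np.float64(0.06968995599867733))
top (array([0.5761, 0.033 , 1.7062]), np.float64(0.0784823725650956))
```

View pics/p6t.png

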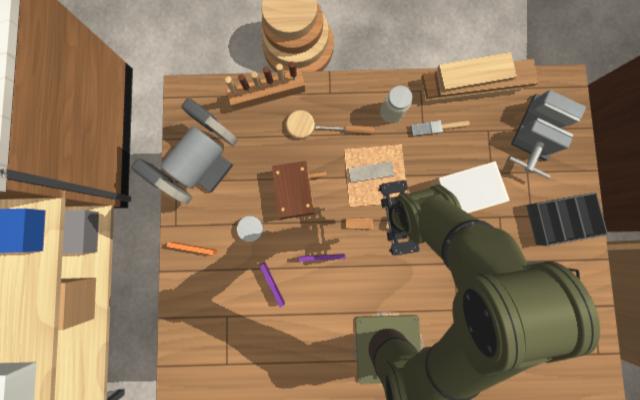

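```bash
python3 - <<'E'
from fit import *
delta([.5716,.0821,.0130],7.5)
E
```

```text
clock 12.7 pos [0.4127 0.0074 0.1976] yaw 7.53 delta mm [167.  184.9  53.2] spin 0.03 F [-0.2 -0.7 -0.4] open 0.7058127734060217
```

```bash
python3 -m inch '40 0 12 0;80 0 25 0;120 30 38 0;160 60 50 0;167 100 53 0;167 140 53 0;167 140 53 0;167 140 53 0' 0.6;python3 - <<'E'
from fit import *
delta([.5716,.0821,.0130],7.5)
a=snap('scene','p7')
im=cv2.cvtColor(a['frame'],cv2.COLOR_RGB2BGR)[160:280,200:380]
cv2.imwrite(f'pics/p7_c.png',cv2.resize(im,None,fx=4,fy=4,interpolation=cv2.INTER_CUBIC))
E
```

```text
clock: 13.5
tool_pos: [0.5698, 0.0814, 0.0569]
eef_rot: [0.706, 0.046, -0.047, -0.705]
contact_force: [0.4, -1.0, 0.6]
opening: 0.8
clock 13.5 pos [0.5698 0.0814 0.0569] yaw 7.52 delta mm [ 2.  43.9  0.5] spin 0.02 F [ 0.4 -1.   0.6] open 0.7997674039163295
```

View pics/p7_c.png

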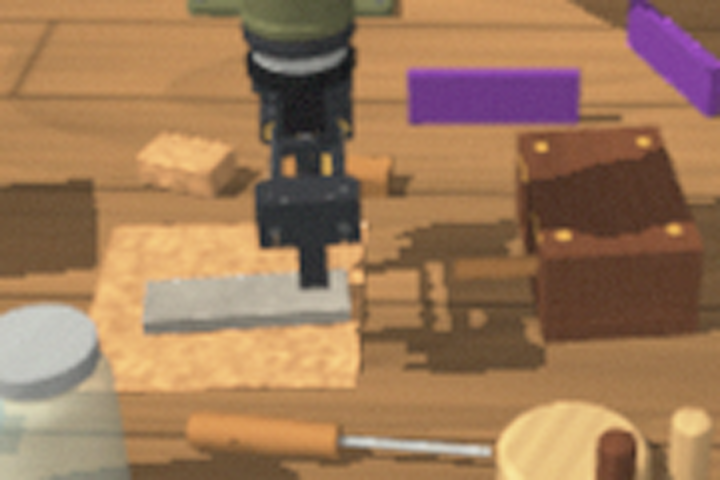

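```bash
python3 -m inch '1 15 0 0;2 30 0 0;2 40 0 0;2 43 0 0;2 43 0 0;2 43 0 0;2 43 0 0';python3 -m inch '0 0 0 0;0 0 0 0;0 0 0 0;0 0 0 0;0 0 0 0;0 0 0 0' -1 40;python3 - <<'E'
from fit import *
delta([.5716,.0821,.0130],7.5)
E
```

```text
clock: 14.25
tool_pos: [0.5722, 0.0818, 0.0151]
eef_rot: [-0.706, -0.047, 0.046, 0.706]
contact_force: [-0.3, -0.6, 0.4]
opening: 0.801
clock: 14.85
tool_pos: [0.5721, 0.0818, 0.0149]
eef_rot: [-0.706, -0.047, 0.046, 0.706]
contact_force: [0.4, -0.2, 1.8]
opening: 0.561
clock 14.85 pos [0.5721 0.0818 0.0149] yaw 7.52 delta mm [-0.4  1.9  0.3] spin 0.02 F [ 0.4 -0.2  1.8] open 0.5612322532894913
```

```bash
python3 -m inch '0 0 0 0;0 0 0 0;0 -5 0 0;0 -10 0 0;0 -20 0 0;0 -35 0 0;0 -50 0 0;0 -65 0 0;0 -65 0 0;0 -65 0 0' - 60;python3 - <<'E'
from fit import *
delta([.5716,.0821,.0130],7.5)
a=snap('scene','p8')
im=cv2.cvtColor(a['frame'],cv2.COLOR_RGB2BGR)[160:280,200:380]
cv2.imwrite(f'pics/p8_c.png',cv2.resize(im,None,fx=4,fy=4,interpolation=cv2.INTER_CUBIC))
E
```

```text
clock: 15.85
tool_pos: [0.5722, 0.0818, 0.0804]
eef_rot: [-0.705, -0.047, 0.046, 0.706]
contact_force: [-0.3, -0.0, -2.6]
opening: 0.562
clock 15.85 pos [0.5722 0.0818 0.0804] yaw 7.52 delta mm [-0.6 67.4  0.4] spin 0.02 F [-0.3 -0.  -2.6] open 0.5619612560769561
```

View pics/p8_c.png

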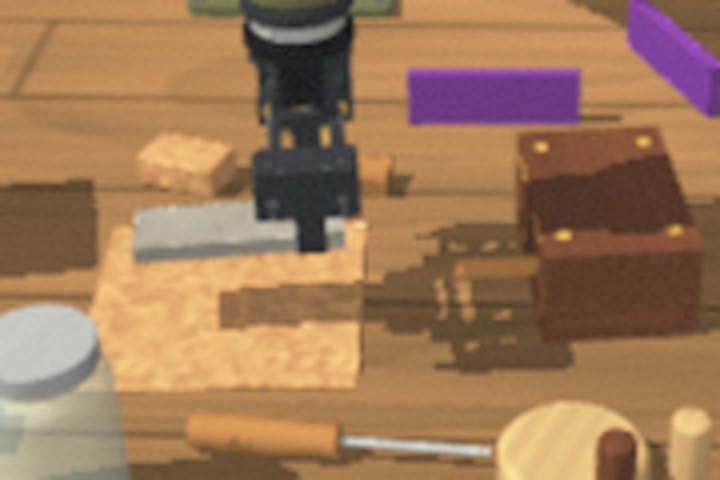

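```bash
cat > ov.py <<'E'
from fit import *
import sys
def ov(S,pref,yaws=None):
    # S: slot x,y,yaw
    x,y,w=S; u=np.array([np.cos(w),np.sin(w),0]); v=np.array([-u[1],u[0],0]); c=np.array([x,y,.0695])
    a=snap('scene'); b=snap('top')
    for s,n,(r0,r1,c0,c1) in((b,'top',(150,235,420,530)),(a,'scene',(165,255,110,230))):
        k=6; im=cv2.resize(cv2.cvtColor(s['frame'],cv2.COLOR_RGB2BGR)[r0:r1,c0:c1],None,fx=k,fy=k,interpolation=cv2.INTER_CUBIC)
        def pl(P,col):
            q=np.array([((proj(s,p)-[c0,r0])+.5)*k for p in P]).astype(np.int32); cv2.polylines(im,[q],True,col,1)
        pl([c+v*p+np.array([0,0,q]) for p,q in((-.0285,-.0095),(.0285,-.0095),(.0285,.0095),(-.0285,.0095))],(0,0,255))
        z=lambda p,q,h:np.array([x,y,h])+v*p+u*q
        pl([z(-.065,0,.095),z(.065,0,.095),z(.065,.19,.095),z(-.065,.19,.095)],(0,255,0))
        pl([z(-.065,0,0),z(.065,0,0),z(.065,0,.095),z(-.065,0,.095)],(255,0,0))
        cv2.imwrite(f'pics/{pref}_{n}.png',im)
E
python3 - <<'E'
from ov import *
ov([.4742,-.1848,-1.3016],'s1')
E
```

View pics/s1_top.png

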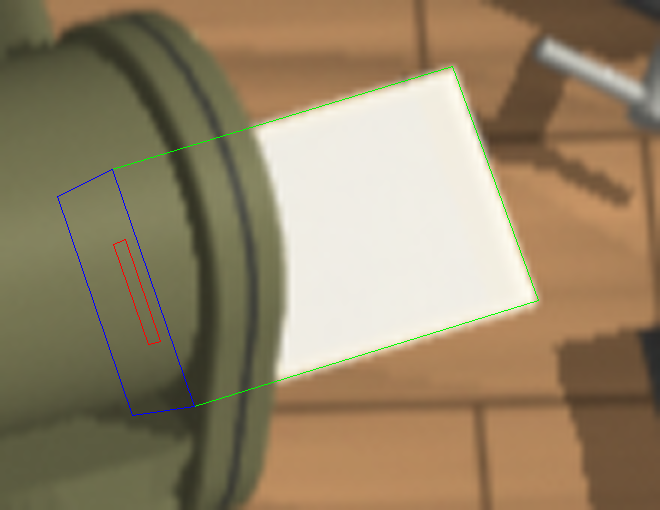

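View pics/s1_scene.png

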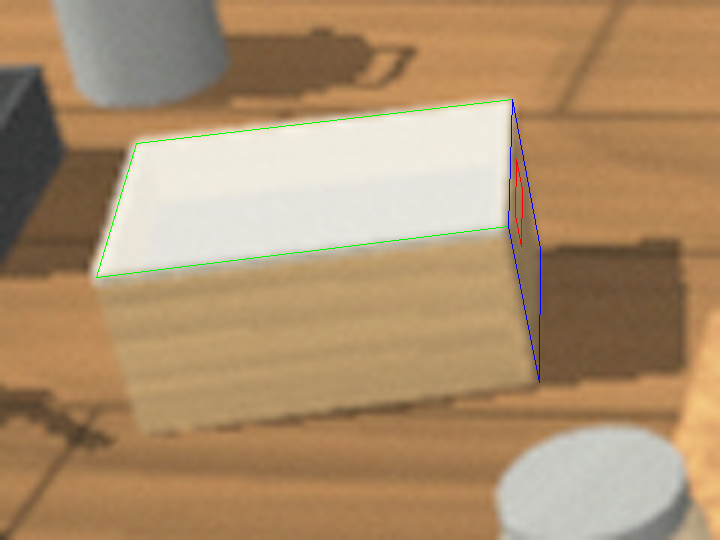

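```bash
python3 - <<'E'
from ov import *
import h
im=cv2.cvtColor(cv2.imread('pics/top0.png'),cv2.COLOR_BGR2RGB)
import ov as O
o=O.snap
def fs(c,name=None):
    s=o(c)
    if c=='top': s=dict(s); s['frame']=im
    return s
O.snap=fs
ov([.4742,-.1848,-1.3016],'s2')
E
```

```text
(no output)
```

View pics/s2_top.png

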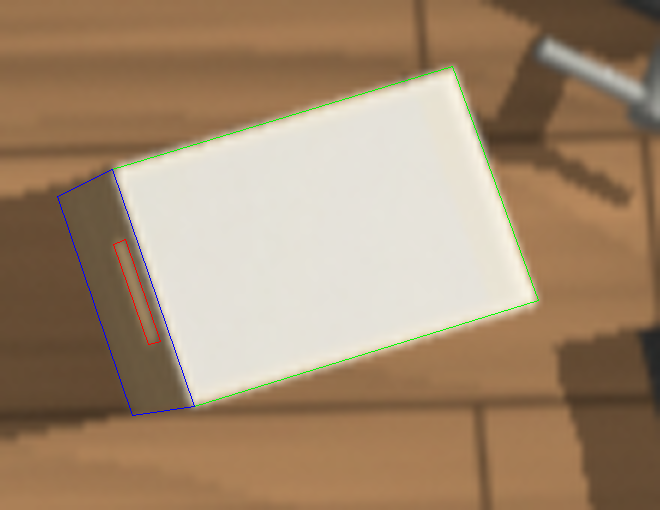

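```bash
python3 - <<'E'
from fit import *
delta([.4343,-.0402,.074],15.42)
E
```

```text
clock 16.1 pos [0.5714 0.0817 0.0791] yaw 7.53 delta mm [-151.9    5.3 -102.9] spin -7.89 F [ 0.6  0.2 -2.4] open 0.5544220002940736
```

```bash
python3 -m inch '-10 0 -7 0;-25 0 -17 -1;-43 0 -30 -2;-62 0 -42 -3;-81 0 -55 -4;-100 0 -68 -5;-118 2 -80 -6;-135 4 -92 -7;-146 5 -99 -8;-152 5 -103 -8'; python3 -m inch '0 0 0 0;0 0 0 0;0 0 0 0'; python3 - <<'E'
from ov import *
delta([.4343,-.0402,.074],15.42)
ov([.4742,-.1848,-1.3016],'s3')
a=snap('scene','p9')
im=cv2.cvtColor(a['frame'],cv2.COLOR_RGB2BGR)[165:255,160:280]
cv2.imwrite(f'pics/p9_c.png',cv2.resize(im,None,fx=6,fy=6,interpolation=cv2.INTER_CUBIC))
E
```

```text
clock: 17.1
tool_pos: [0.4338, -0.041, 0.0745]
eef_rot: [0.701, 0.095, -0.096, -0.701]
contact_force: [0.0, -0.3, -2.0]
opening: 0.559
clock: 17.4
tool_pos: [0.4359, -0.0394, 0.0747]
eef_rot: [-0.7, -0.097, 0.095, 0.701]
contact_force: [-0.8, -0.1, -3.2]
opening: 0.555
clock 17.4 pos [ 0.4359 -0.0394  0.0747] yaw 15.58 delta mm [-1.7  0.7 -0.3] spin 0.16 F [-0.8 -0.1 -3.2] open 0.5554598228833278
```

View pics/p9_c.png

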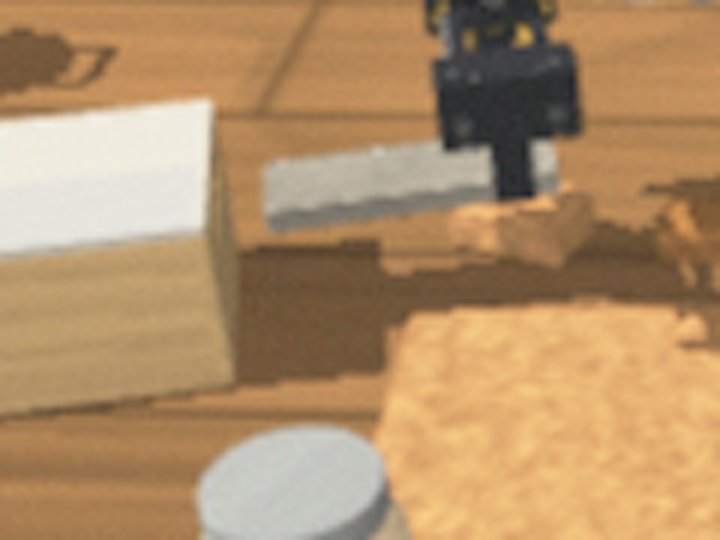

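View pics/s3_top.png

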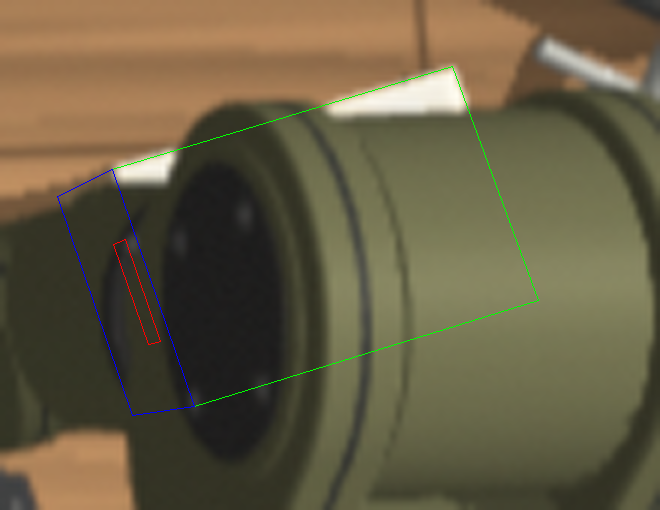

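```bash
cat > so.py <<'E'
from ov import *
def so(name,win,pitch=0,off=.05,db=-.0119):
    s=r.get_state(); M=Ro.from_quat(s['eef_rot']).as_matrix(); p=np.array(s['tool_pos'])
    a=snap('scene'); r0,r1,c0,c1=win;k=7
    im=cv2.resize(cv2.cvtColor(a['frame'],cv2.COLOR_RGB2BGR)[r0:r1,c0:c1],None,fx=k,fy=k,interpolation=cv2.INTER_CUBIC)
    for pit,col in((0,(0,0,255)),(pitch,(0,255,0))):
        R=M@Ro.from_rotvec([pit,0,0]).as_matrix()
        f=lambda X:tuple((((proj(a,p+R@np.array(X)))-[c0,r0]+.5)*k).astype(int))
        B=-db
        for X in ((-.025,.025),):
            for y in (B,B-.014):
                cv2.polylines(im,[np.array([f([q,y,l]) for q,l in((-.025,-off-.075),(.025,-off-.075),(.025,-off+.075),(-.025,-off+.075))])],True,col,1)
    cv2.imwrite(f'pics/{name}.png',im)
E
python3 - <<'E'
from so import *
so('so1',(180,210,195,260))
E
```

```text
(no output)
```

View pics/so1.png

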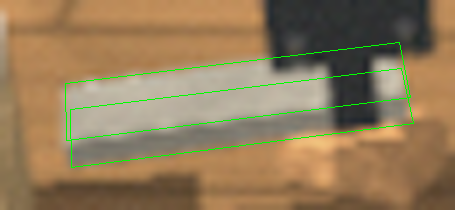

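```bash
cat >> h.py <<'E'
def avg(T=None,yaw=None,n=10):
    P=[];Q=[];F=[]
    for i in range(n):
        r.snapshot('top'); s=r.get_state(); P.append(s['tool_pos']); M=Ro.from_quat(s['eef_rot']); Q.append(s['eef_rot'] if s['eef_rot'][3]>0 else -np.array(s['eef_rot'])); F.append(s['contact_force'])
    p=np.mean(P,0); M=Ro.from_quat(np.mean(Q,0)).as_matrix(); a=np.degrees(np.arctan2(M[1,0],M[0,0]))
    print('clock',s['clock'],'pos',p.round(4),'sd',np.std(P,0).round(4),'yaw',round(a,2),'F',np.mean(F,0).round(2),'down',M[:,1].round(4))
    if T is not None: print('delta',np.round(M.T@(np.array(T)-p)*1000,1),'spin',None if yaw is None else round(a-yaw,2))
E
python3 - <<'E'
from h import *
avg([.4343,-.0402,.074],15.42)
E
```

```text
clock 18.1 pos [ 0.4347 -0.0402  0.0747] sd [0.0001 0.0001 0.    ] yaw 15.53 F [ 0.26 -0.04 -2.79] down [ 1.e-04  1.e-04 -1.e+00]
delta [-0.4  0.7  0.1] spin 0.11
```

```bash
python3 -m inch '0 0 -7 0;0 0 -14 0;0 0 -20 0;0 0 -25 0;0 0 -29 0;0 0 -33 0;0 0 -37 0;0 0 -37 0;0 0 -37 0'; python3 - <<'E'
from so import *
avg(n=3)
so('so2',(165,215,175,260))
E
```

```text
clock: 19.0
tool_pos: [0.4445, -0.0758, 0.0747]
eef_rot: [-0.701, -0.095, 0.096, 0.701]
contact_force: [0.1, -0.2, -2.5]
opening: 0.559
clock 19.15 pos [ 0.4445 -0.0756  0.0747] sd [0. 0. 0.] yaw 15.55 F [ 0.07 -0.18 -2.8 ] down [-0.0001  0.0003 -1.    ]
```

View pics/so2.png

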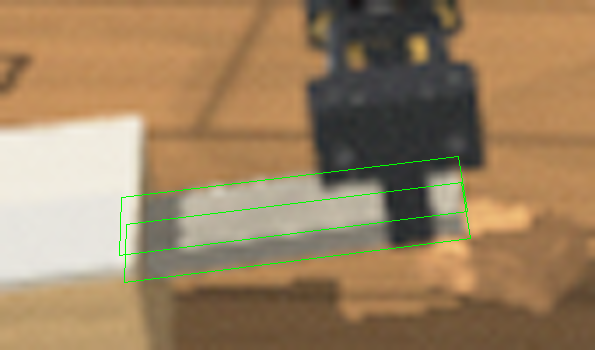

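```bash
python3 -m inch '0 0 -10 0;0 0 -20 0;0 0 -30 0;0 0 -40 0;0 0 -50 0;0 0 -50 0'; python3 -m inch '0 0 -10 0;0 0 -20 0;0 0 -30 0;0 0 -40 0;0 0 -46 0;0 0 -46 0;0 0 -46 0'; python3 - <<'E'
from so import *
avg([.4742,-.1848,.074],15.42,n=3)
so('so3',(165,215,155,240))
E
```

```text
clock: 19.8
tool_pos: [0.4584, -0.1264, 0.0747]
eef_rot: [0.701, 0.095, -0.094, -0.7]
contact_force: [0.1, -0.0, -2.9]
opening: 0.557
clock: 20.5
tool_pos: [0.4701, -0.1682, 0.0747]
eef_rot: [-0.7, -0.095, 0.096, 0.701]
contact_force: [-0.2, -0.1, -2.1]
opening: 0.559
clock 20.65 pos [ 0.4701 -0.1678  0.0747] sd [0.     0.0001 0.    ] yaw 15.56 F [ 0.07  0.49 -2.77] down [-0.0004  0.0006 -1.    ]
delta [ -0.6   0.6 -17.5] spin 0.14
```

View pics/so3.png

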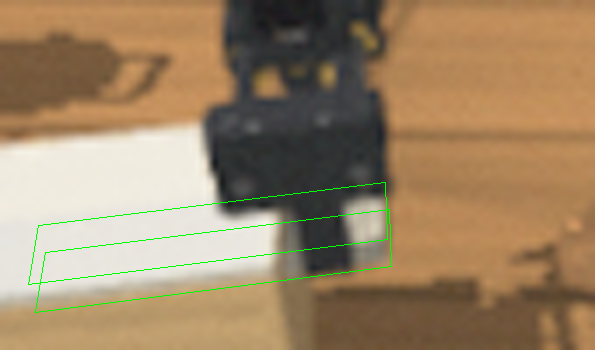

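```bash
python3 -m inch '0 1 0 0;0 2 0 0;0 2 0 0;0 2 0 0' - 20; python3 -m inch '0 0 0 0;0 0 0 0;0 0 0 0;0 0 0 0' 0.6; python3 -m inch '0 -10 0 0;0 -25 0 0;0 -40 20 0;0 -40 50 0;0 -40 55 0;0 -40 55 0;0 -40 55 0' ; python3 - <<'E'
from so import *
avg([.4742,-.1848,.074],15.42,n=3)
snap('scene','q1')
im=cv2.imread('pics/q1.png')[165:215,155:240]; cv2.imwrite('pics/q1c.png',cv2.resize(im,None,fx=7,fy=7,interpolation=cv2.INTER_CUBIC))
E
```

```text
clock: 21.1
tool_pos: [0.4703, -0.1682, 0.0727]
eef_rot: [-0.701, -0.096, 0.096, 0.701]
contact_force: [-0.5, 0.9, -1.5]
opening: 0.572
clock: 21.5
tool_pos: [0.4704, -0.1686, 0.0728]
eef_rot: [0.701, 0.096, -0.095, -0.701]
contact_force: [-0.1, -0.7, 0.7]
opening: 0.795
clock: 22.2
tool_pos: [0.4559, -0.1164, 0.1129]
eef_rot: [0.701, 0.095, -0.095, -0.7]
contact_force: [1.4, -0.7, 0.6]
opening: 0.801
clock 22.35 pos [ 0.4558 -0.1167  0.1127] sd [0.0001 0.     0.0001] yaw 15.42 F [0.45 0.03 0.29] down [ 0.0003 -0.0007 -1.    ]
delta [ -0.4  38.7 -70.5] spin 0.0
```

View pics/q1c.png

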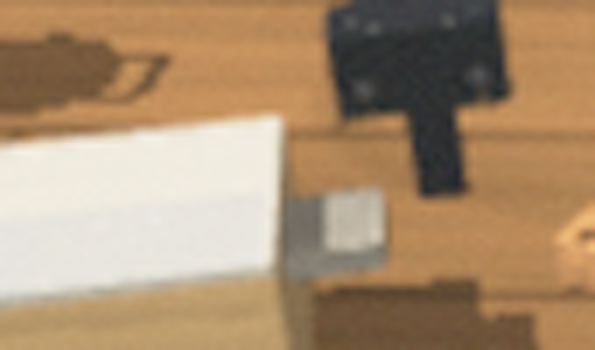

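```bash
python3 -m inch '0 0 0 0;0 0 0 0;0 0 0 0;0 0 0 0;0 12 0 0;0 24 0 0;0 36 0 0;0 41 0 0;0 41 0 0;0 41 0 0' -1 20; python3 -m inch '0 0 -7 0;0 0 -14 0;0 0 -20 0;0 0 -26 0;0 0 -32 0;0 0 -38 0;0 0 -44 0;0 0 -50 0;0 0 -50 0;0 0 -50 0';  python3 - <<'E'
from so import *
avg([.4742,-.1848,.074],15.42,n=3)
snap('scene','q2')
im=cv2.imread('pics/q2.png')[165:215,155:240]; cv2.imwrite('pics/q2c.png',cv2.resize(im,None,fx=7,fy=7,interpolation=cv2.INTER_CUBIC))
E
```

```text
clock: 23.4
tool_pos: [0.4556, -0.1154, 0.0719]
eef_rot: [0.701, 0.096, -0.095, -0.701]
contact_force: [0.2, -0.9, 0.7]
opening: 0.006
clock: 24.4
tool_pos: [0.4691, -0.1644, 0.0716]
eef_rot: [0.701, 0.095, -0.095, -0.7]
contact_force: [-0.3, 0.2, 0.4]
opening: 0.006
clock 24.55 pos [ 0.4689 -0.1639  0.0716] sd [0.     0.0002 0.    ] yaw 15.5 F [-0.36  0.02 -0.05] down [ 0.0001 -0.0004 -1.    ]
delta [ -0.5  -2.4 -21.5] spin 0.08
```

View pics/q2c.png

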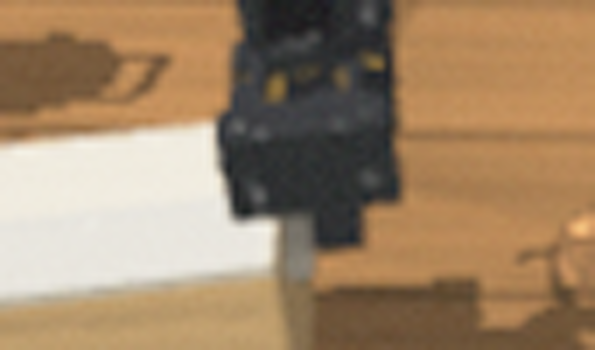

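```bash
python3 -m inch '0 0 -4 0;0 0 -7 0;0 0 -9 0;0 0 -11 0;0 0 -11 0;0 0 -11 0';  python3 - <<'E'
from so import *
avg([.4742,-.1848,.074],15.42,n=3)
E
```

```text
clock: 25.2
tool_pos: [0.472, -0.1746, 0.0717]
eef_rot: [0.701, 0.095, -0.095, -0.701]
contact_force: [-0.4, 0.3, 0.1]
opening: 0.004
clock 25.35 pos [ 0.472  -0.1745  0.0718] sd [0.     0.0001 0.    ] yaw 15.5 F [-0.49 -0.03  0.1 ] down [ 0.0003 -0.0004 -1.    ]
delta [ -0.6  -2.2 -10.5] spin 0.08
```

```bash
python3 -m inch '0 0 -1 0;0 0 -1 0;0 0 -1 0';python3 -m inch '0 0 -1 0;0 0 -1 0;0 0 -1 0'
```

```text
clock: 25.65
tool_pos: [0.4721, -0.1749, 0.0717]
eef_rot: [-0.7, -0.096, 0.096, 0.701]
contact_force: [-0.8, 1.1, 1.2]
opening: 0.006
clock: 25.95
tool_pos: [0.4723, -0.1757, 0.0717]
eef_rot: [-0.7, -0.096, 0.096, 0.701]
contact_force: [-0.6, 3.0, 1.8]
opening: 0.007
```

```bash
python3 -m inch '0 0 -1 0;0 0 -1 0;0 0 -1 0';python3 -m inch '0 0 10 0;0 0 30 0;0 -10 60 0;0 -30 80 0;0 -60 90 0;-60 -80 110 0;-110 -90 130 0;-150 -90 150 0;-150 -90 150 0'; python3 - <<'E'
from ov import *
ov([.4742,-.1848,-1.3016],'f1')
snap('top','f_top'); a=snap('scene','f_scene')
im=cv2.imread('pics/f_scene.png')[165:215,155:240]; cv2.imwrite('pics/f1c.png',cv2.resize(im,None,fx=7,fy=7,interpolation=cv2.INTER_CUBIC))
E
```

```text
clock: 26.25
tool_pos: [0.4723, -0.1757, 0.0717]
eef_rot: [-0.7, -0.096, 0.096, 0.701]
contact_force: [-1.4, 6.1, 2.6]
opening: 0.002
clock: 27.15
tool_pos: [0.297, -0.0755, 0.1654]
eef_rot: [-0.7, -0.094, 0.097, 0.701]
contact_force: [0.2, 0.1, 0.4]
opening: 0.004
```

View pics/f1c.png

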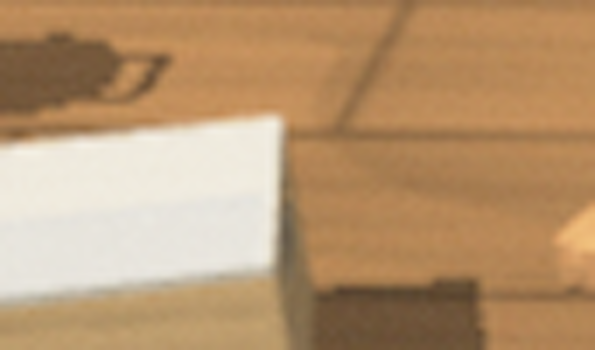

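View pics/f1_top.png

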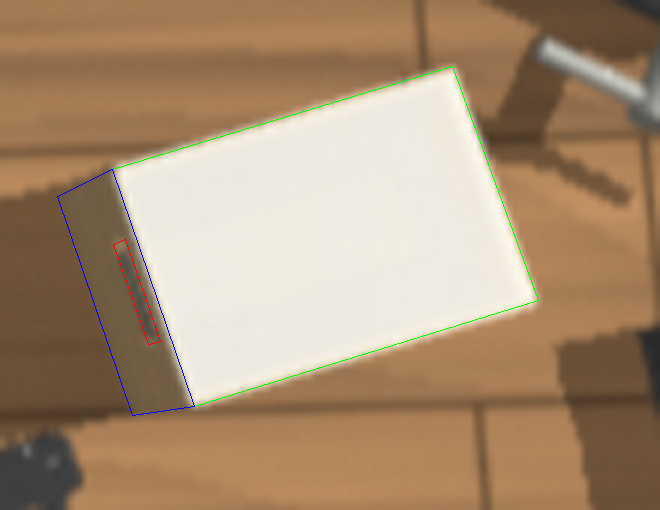

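View pics/f_scene.png

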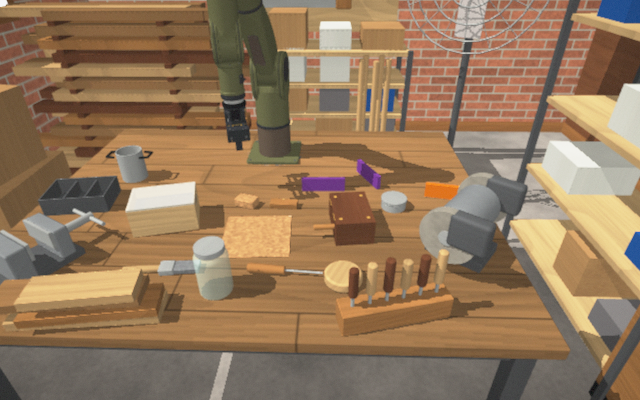

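```bash
python3 -c "
from h import *
avg(n=3); r.finish_job()"
```

```text
clock 27.5 pos [ 0.2981 -0.075   0.164 ] sd [0.0002 0.     0.    ] yaw 15.51 F [-0.29  0.    0.31] down [-0.006  0.003 -1.   ]
the job is handed in; nothing more can be done
```

The stone is inside the returns box, and I handed the job in at about 27.5 s of the 72 s allowed; no verdict came back.

- **Draw out:** I gripped the stone by its protruding end and drew it about 117 mm out of the case. The force reading during the pull was 9.7 N.
- **Mat:** I stood it on the cork mat, let go, and tipped it over with the closed fingers. It then lay flat on the mat with nothing touching it.
- **Box:** I gripped it again across its width and pushed it flat through the slot. After letting go I pushed its rear end in with the closed fingertips until they met the front face at about 6 N.

**Last checks:**
- The scene picture shows nothing sticking out of the box front, and the top picture shows the stone's grey end filling the slot.
- By finger position, I estimate the stone's end is within about 1 mm of flush with the front face. The pictures are too coarse to confirm that exactly.
- The paddle and the other things on the bench look unmoved by eye. I did not measure them again.
- The arm ended clear of everything, with the force reading close to zero.

Two measurements did not agree cleanly. The network missed the case in the scene picture, so I placed the case from the top picture alone. The two cameras also differed by about 4 mm on where the stone lay on the mat, which closing the gripper on it made up for.

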